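# Pack the nesting copper beakers on the leather bench

## Robot

A 6-joint arm with a two-finger parallel gripper is mounted at the origin on the work surface. World frame = base frame: x ahead of the robot, y to its left, z up, the work surface at z = 0. Lengths are in m, angles in rad, forces in N, time in s.
With the tool pointing down it reaches from about 0.425 to 0.95 m from the base axis. Payload 14.7 kg.
Tool frame: the origin (TCP) lies at the very end of the fingers, on their centre line; the grasp point (between the pads) lies 19 mm behind it (bot.grip_point_offset is the distance from the TCP to the grasp point, in m); z points along the fingers, y is the direction in which the jaws open and shut (so a half turn about z gives the same grasp; the last joint's range is limited). The gripper opens to 85 mm and grips with 20 to 120 N. Pads are 22 mm wide; open, the fingers measure 114 mm over their backs; the gripper's body (76 mm by 85 mm) begins 54 mm behind the grasp point. The pads swing forward as they close: fully open they stand 13 mm farther back than shut.
Start: joints at [-0.047, 0.48, 1.596, -0, 1.065, -0.047], TCP at [0.65, 0, 0.231] pointing down, gripper open.
Joint ranges: [-2.75, 2.75], [-0.82, 2.05], [0.23, 2.67], [-1.56, 4.7], [0.09, 2.69], [-2.92, 2.92]. Speed limits (rad/s): [1.89, 1.89, 2.39, 3.01, 3.01, 3.01].

## Interface

Orientations are given as a rotation vector (axis times angle).
In Python, from rig import observe, vision, sign_off, bot gives the robot as it stands.
- The arm moves only by the tool move_arm, never from a script. Its arguments are lists of equal length, an entry for each row: "gripper": the finger opening in mm, from 0 to 85.4; "slide": the shift along the tool's x, y, z in mm, a list of three; "roll": the turn about the tool's z in degrees. In form: {"gripper": [gripper, ...], "slide": [[dx, dy, dz], ...], "roll": [roll, ...]}. A call has 1 to 20 rows; each row is the pose to reach, as a shift and turn from the pose measured when the call began, along the tool's axes at that moment; what a row does not reach only later rows make up. A row lasts 1/10 s, in which the tool goes at most 50 mm and 8.59 degrees, less where a joint would pass 70% of its speed; a pose out of reach is approached as far as the arm can. A call with a gripper value outside its range is refused whole. The fingers move at their own pace and stop on an object; "squeeze" is the grip in N (left out, the last holds). Time passes only in rows, so rows that repeat a pose let the fingers close. It gives the time, the measured TCP pose, the force and the opening at its end, in the units of the state.
- observe(): the state, without advancing time (a new reading comes with each control period).
- vision.grab_frame(name): name is "scene" or "side" or "wrist"; returns (picture, depth): 384x512x3 uint8, red, green, blue; 384x512 float32, m along the optical axis (not along the pixel's ray), 0 where there is no reading.
- vision.get_calibration(name): a dict with "fx", "fy", "cx", "cy" (pixels), "extrinsics" (4x4, takes a point from camera to world coordinates). Camera axes: x right, y down, z forward; pixel columns grow to the right and rows downward; lengths in m; the calibration is good to about 2 mm. A picture is of the moment at which its call begins: read the wrist's pose just before it. get_calibration takes no time and is no camera call; for the wrist camera it gives the pose at the moment of the call.
- sign_off(): hands the job in, once; it reports no verdict.
The state is a dict: "time_s": time; "joint_pos": joint angles; "joint_vel": joint speeds; "joint_torque": joint torques, N m; "position": TCP position; "tcp_rot": TCP orientation; "wrist_force": force on the tool from outside, world axes, zero at the start; "wrist_torque": the same for the moment, N m; "grip_width": opening from 0.0 (shut) to 1.0 (fully open).
Only numpy, scipy, OpenCV 4.12 (cv2) and the standard library are available. Lean on these libraries where they do the work, as an engineer would, in place of code of your own. Each camera call takes 0.05 s, during which the arm holds its last target. There are 200 camera calls.

## Task

Pack up the three copper beakers on the bench, one inside another in size order. First put the middle beaker into the large one, which is fixed to the bench, and press it down past the large one's sprung rollers, feeling for the key bar in its floor and turning the beaker until the slot under its foot drops over the bar and it is fully home; then pull the small beaker up off the rail, against its sprung catch, and stand it inside the middle one, fully home. Set the beakers in place rather than dropping them, leave the nest upright, let go of it, and do not disturb the other things on the bench.

Things in the scene. Friction and masses are not known exactly. Their poses are not given: they have to be found in the camera images.
- large_cup: Large open copper beaker with a black rim, upright, screwed to the bench by a thin flange 116 mm across: outside diameter 92 mm, height 52 mm, wall 3 mm, floor 4 mm thick. Origin: centre of its underside, z up. Inside, three white sprung rollers 120 degrees apart, 22 mm above its underside, leave a free circle of 61 mm and give way outward by up to 5 mm. A brass key bar lies across its floor.
- large_cup_in (a point): Centre of the large beaker's inner floor, where the middle one's underside belongs; pushing its foot past the sprung rollers takes about 3 to 10 N. The key bar is centred here: 36 mm long, 8 mm wide, 6 mm high. It stiffly swivels and may lie anywhere up to 50 degrees either side of the large beaker's x axis (not reported): feel for it.
- middle_cup: Middle copper beaker, black rim, loose, upright: height 80 mm, diameter 60 mm outside, 54 mm inside, 0.16 to 0.29 kg. Solid foot: 56 mm across at the underside, 66 mm at 9 to 11 mm up, 60 mm from 16 mm up. Origin: centre of its underside. In the underside a blind slot along its x axis, 42 by 13 mm, 7 mm deep; two black stripes down the wall at its +x and -x sides show the slot's direction.
- middle_cup_in (a point): Centre of the middle beaker's inner floor, 16 mm above its underside. Standing on the key bar the middle one is 6 mm too high; it drops when slot and bar agree within about 7 degrees. Home, its rim is 32 mm above the large one's rim, room to hold it from outside. Here the small beaker's underside belongs. Home, its rim is 28 mm and its hook lip 4 mm above the middle one's rim, at any yaw.
- small_cup: Small slim open copper beaker with a black rim and a steel hook on one side: height 92 mm, diameter 49 mm outside and 43 mm inside, inner floor 8 mm above the underside, foot bevelled to 40 mm across, 0.1 to 0.17 kg. Origin: centre of its underside, z up along its axis, x towards the hook. It starts hanging upright on the rail, its underside 21 mm above the bench.
- small_cup_hook (a point): Middle of the underside of the hook's flat arm, 30 mm from the small beaker's axis and 84 mm above its underside; it rests on the rail. The hook is 16 mm wide, reaches 42 mm from the axis and is 4 mm thick; its lip comes down to 68 mm above the underside, 11 mm from the beaker's wall.
- rack: Fixed wooden rack: foot board 120 by 200 mm, 12 mm thick, with an upright board (the rail) 9 mm thick, 180 mm long along its y axis, top edge 105 mm above the bench. Origin: on the bench under the middle of the upright board; x towards the board's back, the small beaker hangs on the -x side. Behind the board, at mid length, a post 122 mm high carries a red sprung catch over the hook's back.
- rack_hang (a point): Point of the rack where the small beaker's origin is while it hangs on the rail: 29 mm in front of the middle of the board, 21 mm above the bench. To free the beaker pull it straight up, with about 5 to 12 N besides its weight to push the catch back, and raise it at least 25 mm for the lip to clear the board.
- catch (a joint): Travel of the sprung catch, m: 0 = over the hook, about 0.0025 or more = pushed back so that the hook can pass, 0.006 = stop. It springs back by itself.
- tack_pot: Bystander: blue ceramic pot, diameter 64 mm, height 65 mm, near the cups; not one of the set. Origin: centre of its underside.
- copper_flask: Bystander: tall copper flask with a black cap, diameter 72 mm, height 250 mm. Origin: centre of its underside.
- red_flask: Bystander: tall red flask with a black cap, diameter 70 mm, height 240 mm. Origin: centre of its underside.
- cork: Bystander: cork cylinder standing upright, diameter 42 mm, height 45 mm. Origin: centre of its underside.
- spool: Bystander: red spool standing upright, diameter 40 mm, height 46 mm. Origin: centre of its underside.
- awl: Bystander: awl with a red handle, 150 mm long, lying flat beyond the cups.
- sole: Bystander: brown shoe sole lying flat, about 182 by 75 mm (long along its y axis), 12 mm thick. Origin: under its middle.
Things that resemble listed ones, but are neither listed nor needed, are in the scene too. What is shaped like the rack but purple is not meant.

How it is judged:
On the way, in this order (a step that is already met when the one before it is completed fails the run):
1. the middle beaker is fully home in the large one (horizontal distance between middle_cup and large_cup_in below 0.005 m and z of middle_cup in the frame of large_cup_in below 0.003 m and angle between middle_cup's own z axis and vertical below 0.09 rad), for 0.2 s.
2. the small beaker is off the rail (distance between small_cup and rack_hang above 0.06 m), for 0.1 s.
At the end, for the whole second after the job is handed in: The middle beaker stands in the large one and the small beaker in the middle one, each with its underside within 3 mm of the floor below it, within 5 mm of its centre and within 5 degrees of upright; both are at rest and let go (all of step 1 and horizontal distance between small_cup and middle_cup_in below 0.005 m and z of small_cup in the frame of middle_cup_in below 0.003 m and angle between small_cup's own z axis and vertical below 0.09 rad and linear speed of each of middle_cup, small_cup below 0.02 m/s); the robot touches nothing.
It fails at once if a bystander is moved more than 30 mm (distance of any of tack_pot, copper_flask, red_flask, cork, spool, awl, sole from where it was at the start of the episode above 0.03 m).
It fails at once if a beaker is dropped (falls freely faster than 0.6 m/s) ((contact force between middle_cup and the fingers below 0.02 N and linear speed of middle_cup above 0.6 m/s) or (contact force between small_cup and the fingers below 0.02 N and linear speed of small_cup above 0.6 m/s)).
It also fails if it takes over 72 s, if anything falls off the work surface, if the arm or the gripper's body presses on something with over 40 N, if the wrist force passes 120 N, or if a joint passes its speed limit or range.

## Working session

There is one attempt and no reset: what is moved stays moved. The work goes in short steps, Python scripts to look and compute and a tool call to move; the robot and the scene stay as the last step left them, time stands still between calls to the robot, and variables do not carry over. Pictures are saved under pics/ and viewed, about 8 in all and at most 12, crops included, and the job is handed in when it is done.

Besides the shell and the picture viewer there is one more tool, called after ">>>" in YAML: its name, and indented under it one key for each argument. move_arm: Moves the arm, as the interface text tells. Its arguments: {"type":"object","properties":{"gripper":{"type":"array"},"slide":{"type":"array"},"roll":{"type":"array"},"squeeze":{"type":"number"}},"required":["gripper","slide","roll"]}

```bash
mkdir -p pics; ls; python3 - <<'E'
from rig import observe, vision, bot
import cv2, numpy as np
print(observe())
for n in ("scene","side"):
    p,d=vision.grab_frame(n); np.savez(f"{n}0.npz",p=p,d=d,**{k:v for k,v in vision.get_calibration(n).items()})
    cv2.imwrite(f"pics/{n}0.png",cv2.cvtColor(p,cv2.COLOR_RGB2BGR)); print(n,vision.get_calibration(n))
E
```

```text
pics
{'time_s': 0.0, 'joint_pos': array([-4.65919346e-02,  4.80838342e-01,  1.59690199e+00,  5.85006836e-06,
        1.06509344e+00, -4.65821102e-02]), 'joint_vel': array([-1.67582275e-03,  3.01763305e-04, -7.80737618e-04, -8.96631975e-05,
       -2.74921317e-03,  1.19867972e-03]), 'joint_torque': array([ 2.41355090e-03, -9.50650907e+01, -4.30184269e+01, -5.27583288e-04,
        1.24796593e-02,  1.26860105e-04]), 'position': array([6.49570764e-01, 4.81446835e-05, 2.30657692e-01]), 'tcp_rot': array([-2.22080412e+00, -2.22077600e+00,  1.30651202e-03]), 'wrist_force': array([ 0.22199801, -0.94010143, -0.13561134]), 'wrist_torque': array([0.00134504, 0.02348276, 0.02387077]), 'grip_width': 0.9987416539161562}
scene {'fx': 433.38761255095517, 'fy': 433.38761255095517, 'cx': 262.6066166903901, 'cy': 192.20978165958311, 'extrinsics': array([[ 0.70284977,  0.56696206, -0.42960007,  1.0500763 ],
       [ 0.71133202, -0.55765103,  0.42782249, -0.45712068],
       [ 0.0029922 , -0.60628322, -0.79524317,  1.12963718],
       [ 0.        ,  0.        ,  0.        ,  1.        ]])}
side {'fx': 423.8860797243053, 'fy': 423.8860797243053, 'cx': 256.7003636340601, 'cy': 188.7492785842283, 'extrinsics': array([[ 0.87840884, -0.28396305,  0.38439938, -0.05767215],
       [-0.47774926, -0.54260992,  0.69089082, -0.91118722],
       [ 0.01239145, -0.79053113, -0.61229649,  0.99616471],
       [ 0.        ,  0.        ,  0.        ,  1.        ]])}
```

View pics/scene0.png

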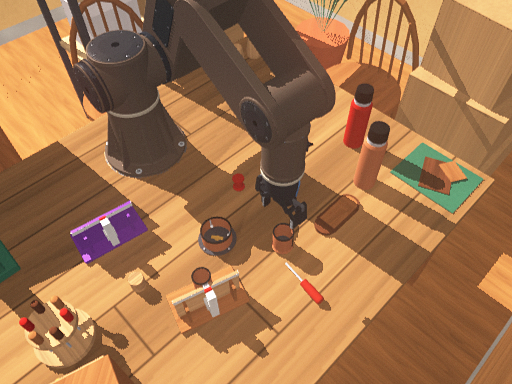

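View pics/side0.png

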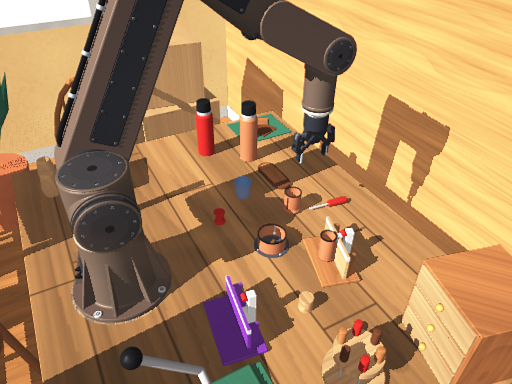

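The scene view shows the large cup at about (217,235), the middle one at (283,237), and the small one at (202,277) hanging on the wooden rack. The side view has them at (270,240), (292,199) and (328,243), with the blue pot at (243,187). Next I'll measure them from depth.

```bash
cat > h.py <<'E'
import numpy as np, cv2
from scipy.optimize import least_squares
def cloud(d,c):
    v,u=np.mgrid[:d.shape[0],:d.shape[1]]
    P=np.stack([(u-c["cx"])/c["fx"]*d,(v-c["cy"])/c["fy"]*d,d],-1)
    E=c["extrinsics"]; W=P@E[:3,:3].T+E[:3,3]; W[d<=0]=np.nan; return W
def circ(xy,r=None):
    f=(lambda q:np.hypot(*(xy-q[:2]).T)-(q[2] if r is None else r))
    s=least_squares(f,[*xy.mean(0),r or .03],loss="soft_l1",f_scale=.002); return s.x,np.sqrt(np.mean(s.fun**2))
E
python3 - <<'E'
from h import *
for n,pts in (("scene",dict(large=(217,235),mid=(283,237),small=(202,277))),("side",dict(large=(270,240),mid=(292,199),small=(328,243),pot=(243,187)))):
    z=np.load(n+"0.npz"); W=cloud(z["d"],z); p=z["p"].astype(int)
    for k,(u,v) in pts.items():
        H=dict(large=.052,mid=.080,small=.113,pot=.065)[k]
        R=dict(large=.0445,mid=.0285,small=.023,pot=.032)[k]
        s=(slice(v-32,v+32),slice(u-32,u+32)); w=W[s].reshape(-1,3)
        # rim points: height near H
        m=(abs(w[:,2]-H)<.005); xy=w[m][:,:2]
        c0=np.median(xy,0); xy=xy[np.hypot(*(xy-c0).T)<R*1.8]
        q,e=circ(xy,R); q2,e2=circ(xy)
        print(n,k,len(xy),"zmax",np.nanpercentile(w[:,2],99).round(3),"fixed",q[:2].round(4),e.round(4),"free",q2.round(4))
    # rack: top edge points z~.105
    if n=="scene": s=(slice(255,335),slice(155,255))
    else: s=(slice(205,290),slice(300,370))
    w=W[s].reshape(-1,3); pp=p[s].reshape(-1,3)
    m=(abs(w[:,2]-.1045)<.004)&(pp[:,0]>120)&(pp[:,0]-pp[:,2]>30); xy=w[m][:,:2]
    l=cv2.fitLine(xy.astype(np.float32),cv2.DIST_HUBER,0,.01,.01).ravel(); t=(xy-l[2:])@l[:2]
    print("rail",len(xy),l.round(4),"ext",np.percentile(t,[2,98]).round(3))
E
```

```text
scene large 148 zmax 0.051 fixed [ 0.4689 -0.0726] 0.0018 free [ 0.4689 -0.0726  0.0444]
scene mid 89 zmax 0.342 fixed [0.6243 0.0496] 0.0015 free [0.6243 0.0496 0.0285]
scene small 130 zmax 0.121 fixed [ 0.5829 -0.2143] 0.0083 free [ 0.5829 -0.2142  0.024 ]
rail 254 [ 0.2973  0.9548  0.6031 -0.2372] ext [-0.071  0.103]
side large 137 zmax 0.053 fixed [ 0.465  -0.0726] 0.0021 free [ 0.465  -0.0726  0.0443]
side mid 74 zmax 0.079 fixed [0.6209 0.0507] 0.0024 free [0.6209 0.0507 0.0284]
side small 113 zmax 0.121 fixed [ 0.5879 -0.2198] 0.0112 free [ 0.5877 -0.2199  0.0272]
side pot 62 zmax 0.063 fixed [0.5027 0.2061] 0.0033 free [0.5024 0.2059 0.0294]
rail 148 [ 0.2791  0.9603  0.6066 -0.2195] ext [-0.089  0.085]
```

```bash
cat >> h.py <<'E'
def grab(n,tag):
    from rig import vision
    c=vision.get_calibration(n); p,d=vision.grab_frame(n)
    np.savez(f"{tag}.npz",p=p,d=d,**c); cv2.imwrite(f"pics/{tag}.png",cv2.cvtColor(p,cv2.COLOR_RGB2BGR)); return p,d,c
def proj(c,X):
    E=np.linalg.inv(c["extrinsics"]); q=E[:3,:3]@X+E[:3,3]; return np.array([c["fx"]*q[0]/q[2]+c["cx"],c["fy"]*q[1]/q[2]+c["cy"]])
E
python3 - <<'E'
from h import *
p,d,c=grab("wrist","w0"); print(c["extrinsics"].round(3),c["fx"])
for X in ([.467,-.073,.052],[.6226,.05,.08],[.58,-.214,.113]): print(proj(c,np.array(X)).round(0))
E
```

```text
[[ 1.    -0.001 -0.001  0.65 ]
 [-0.001 -0.956 -0.293  0.076]
 [-0.001  0.293 -0.956  0.373]
 [ 0.     0.     0.     1.   ]] 273.2268744716432
[115. 229.]
[232. 133.]
[201. 356.]
```

View pics/w0.png

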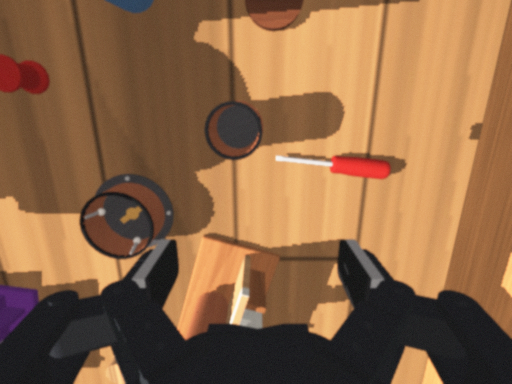

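The wrist view shows the middle cup's rim at (234,130) and the large cup at (127,218), with its brass key bar visible at (131,214). I'll zoom in on the bar and on the middle cup's stripes.

```bash
python3 - <<'E'
from h import *
L=[]
for t,u,v,s in (("scene0",283,240,22),("side0",292,201,22),("w0",234,130,40),("w0",127,216,52)):
    im=cv2.imread(f"pics/{t}.png")[v-s:v+s,u-s:u+s]; L.append(cv2.resize(im,(396,296) if 0 else (300,300),interpolation=cv2.INTER_CUBIC))
cv2.imwrite("pics/crop0.png",np.vstack([np.hstack(L[:2]),np.hstack(L[2:])]))
E
```

```text
(no output)
```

View pics/crop0.png

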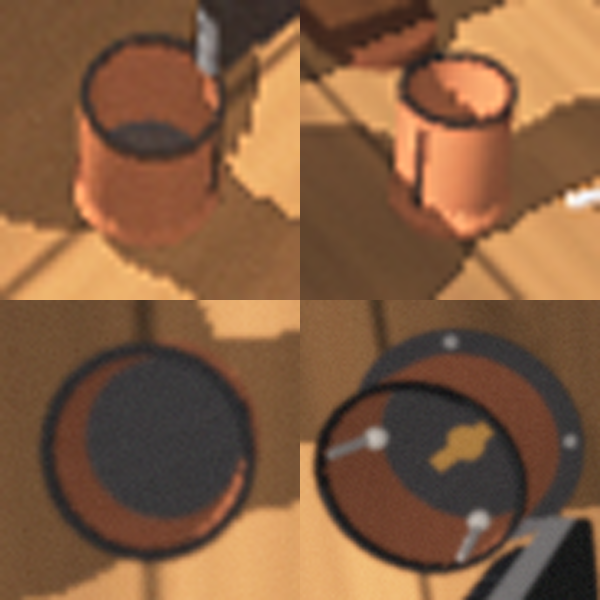

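In the crop, the scene view shows one stripe at the right edge of the middle cup and the side view shows the other at left-centre. The key bar is plain, running lower-left to upper-right.

```bash
cat >> h.py <<'E'
def ray(c,u,v):
    E=c["extrinsics"]; r=E[:3,:3]@np.array([(u-c["cx"])/c["fx"],(v-c["cy"])/c["fy"],1.]); return E[:3,3],r
def onz(c,uv,z):
    return np.array([(lambda o,r:(o+r*(z-o[2])/r[2])[:2])(*ray(c,u,v)) for u,v in uv])
def oncyl(c,u,v,ctr,R):
    o,r=ray(c,u,v); a=r[:2]@r[:2]; w=o[:2]-ctr; b=w@r[:2]; k=w@w-R*R; disc=b*b-a*k
    t=(-b-np.sqrt(max(disc,0)))/a; q=o+t*r; return q,np.degrees(np.arctan2(*(q[:2]-ctr)[::-1])),disc
def gold(p,box):
    u0,u1,v0,v1=box; h=cv2.cvtColor(p,cv2.COLOR_RGB2HSV)[v0:v1,u0:u1]
    m=((h[...,0]>15)&(h[...,0]<30)&(h[...,1]>110)&(h[...,2]>90)).astype(np.uint8)
    n,l,s,_=cv2.connectedComponentsWithStats(m); i=1+np.argmax(s[1:,4]); v,u=np.nonzero(l==i); return np.c_[u+u0,v+v0]
E
python3 - <<'E'
from h import *
z=np.load("w0.npz"); uv=gold(z["p"],(110,150,195,235)); xy=onz(z,uv,.010)
l=cv2.fitLine(xy.astype(np.float32),cv2.DIST_L2,0,.01,.01).ravel(); t=(xy-l[2:])@l[:2]
print("bar",len(uv),xy.mean(0).round(4),"ang",np.degrees(np.arctan2(l[1],l[0])),"len",np.ptp(t))
# rims in wrist: dark pixels via depth
W=cloud(z["d"],z)
for k,(u,v),H,R in (("large",(127,218),.052,.0445),("mid",(234,130),.08,.0285)):
    w=W[v-60:v+60,max(u-60,0):u+60].reshape(-1,3); c0=np.array({"large":(.467,-.073),"mid":(.6226,.05)}[k])
    xy=w[(abs(w[:,2]-H)<.005)&(np.hypot(*(w[:,:2]-c0).T)<R*1.5)][:,:2]; print(k,len(xy),circ(xy,R),circ(xy)[0])
ctr=np.array([.6226,.05])
for n,u,v in (("scene",292.3,239.5),("scene",292.3,236),("scene",292.3,243),("side",287.6,203),("side",287.3,198)):
    c=np.load(n+"0.npz"); print(n,*oncyl(c,u,v,ctr,.030))
    q=ray(c,u,v)
E
```

```text
bar 194 [ 0.4686 -0.0691] ang 34.559746 len 0.03612607570685024
large 879 (array([ 0.46846926, -0.06973737,  0.0445    ]), np.float64(0.0013108160340046318)) [ 0.46845973 -0.06973431  0.04438295]
mid 660 (array([0.62368936, 0.05205189, 0.0285    ]), np.float64(0.0011437153922796725)) [0.62368371 0.05205577 0.02839469]
scene [0.64819855 0.06564334 0.04666619] 31.4292053911858 2.8145945506902192e-06
scene [0.65063102 0.06068933 0.07445904] 20.87381096602246 2.1111068277693268e-05
scene [0.64717846 0.06882808 0.02187306] 37.45356269068204 -1.5722558852473978e-05
side [0.59524497 0.03768324 0.04707467] -155.76006571746905 0.0003944842649183933
side [0.59421683 0.04028426 0.06817439] -161.10359042733418 0.000353318675434644
```

>>> move_arm:
  gripper: [85,85,85,85,85,85,85,50,50,50,50,50,50,50]
  slide:
    - [30,-16,30]
    - [51,-27,60]
    - [51,-27,100]
    - [51,-27,140]
    - [51,-27,170]
    - [51,-27,181]
    - [51,-27,181]
    - [51,-27,181]
    - [51,-27,181]
    - [51,-27,181]
    - [51,-27,181]
    - [51,-27,181]
    - [51,-27,181]
    - [51,-27,181]
  roll: [0,0,0,0,0,0,0,0,0,0,0,0,0,0]
  squeeze: 50

```text
time_s: 1.55
position: [0.6238, 0.051, 0.0521]
tcp_rot: [2.221, 2.22, 0.003]
wrist_force: [-2.0, -0.4, 8.8]
grip_width: 0.693
```

>>> move_arm:
  gripper: [50,50,50,50,50,50,50,50,50,50,50,50,50]
  slide:
    - [0,0,-15]
    - [0,0,-45]
    - [0,0,-80]
    - [-20,-25,-80]
    - [-45,-57,-80]
    - [-70,-89,-80]
    - [-95,-121,-80]
    - [-115,-146,-80]
    - [-122,-155,-80]
    - [-122,-155,-80]
    - [-122,-155,-65]
    - [-122,-155,-58]
    - [-122,-155,-58]
  roll: [0,0,0,0,0,0,-4,-9,-9,-9,-9,-9,-9]

```text
time_s: 2.85
position: [0.469, -0.0705, 0.1094]
tcp_rot: [2.04, 2.388, 0.002]
wrist_force: [0.7, 0.0, -1.4]
grip_width: 0.692
```

```bash
python3 - <<'E'
from h import *
from rig import observe
o=observe(); print(o["position"],o["wrist_force"],o["wrist_torque"],o["grip_width"],o["joint_pos"])
ims=[]
for n in ("scene","side","wrist"):
    p,d,c=grab(n,n+"1"); X=np.array([.4685,-.071,.08]); q=proj(c,X); u,v=q.astype(int); s=45 if n!="wrist" else 110
    v=np.clip(v,s,384-s);u=np.clip(u,s,512-s)
    ims.append(cv2.resize(cv2.cvtColor(p,cv2.COLOR_RGB2BGR)[v-s:v+s,u-s:u+s],(266,266),interpolation=cv2.INTER_CUBIC)); print(n,q)
cv2.imwrite("pics/crop1.png",np.hstack(ims))
E
```

```text
[ 0.46899967 -0.07045464  0.10941994] [ 0.65457113  0.03652611 -1.40134983] [0.02612819 0.01600092 0.0049733 ] 0.691653754458244 [-2.13542693e-01  4.18311580e-01  2.10755421e+00  1.10919735e-03
  6.14405727e-01 -3.71257877e-01]
scene [215.01420913 223.87937642]
side [272.29766645 226.27319683]
wrist [256.42377825 223.69809156]
```

View pics/crop1.png

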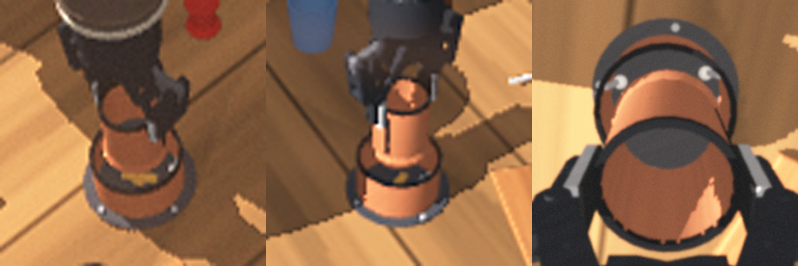

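The middle cup is held upright and centred above the large one (rim centre at about (404,95) in the side crop), with the stripe visible at (388,125). Descending with force checks.

>>> move_arm:
  gripper: [50,50,50,50,50,50,50,50,50]
  slide:
    - [0,0,12]
    - [0,0,24]
    - [0,0,32]
    - [0,0,37]
    - [0,0,41]
    - [0,0,45]
    - [0,0,48]
    - [0,0,50]
    - [0,0,50]
  roll: [0,0,0,0,0,0,0,0,0]

```text
time_s: 3.9
position: [0.4686, -0.0705, 0.0597]
tcp_rot: [2.04, 2.389, 0.002]
wrist_force: [-3.3, -1.3, -8.3]
grip_width: 0.688
```

```bash
python3 - <<'E'
from h import *
c=np.load("side1.npz"); W=cloud(c["d"],c); w=W.reshape(-1,3)
xy=w[(abs(w[:,2]-.137)<.004)&(np.hypot(w[:,0]-.467,w[:,1]+.071)<.04)][:,:2]; q=circ(xy,.0285); print(len(xy),q)
for ctr in (q[0][:2],np.array([.4655,-.071])):
    for u,v in ((268.3,223),(268.3,218)): print(oncyl(c,u,v,ctr,.03)[:2])
E
```

```text
70 (array([ 0.46612692, -0.07147139,  0.0285    ]), np.float64(0.0031589902916569304))
(array([ 0.44204506, -0.08936172,  0.12007538]), np.float64(-143.39147381268637))
(array([ 0.44166599, -0.08883984,  0.14025557]), np.float64(-144.6234121916921))
(array([ 0.44192707, -0.08955577,  0.12028225]), np.float64(-141.7914384442734))
(array([ 0.44153802, -0.08905058,  0.14047492]), np.float64(-143.0092488204742))
```

>>> move_arm:
  gripper: [50,50,50,50,50]
  slide:
    - [0,0,2]
    - [0,0,4]
    - [0,0,5]
    - [0,0,6]
    - [0,0,6]
  roll: [0,0,0,0,0]

```text
time_s: 4.4
position: [0.4688, -0.0708, 0.0558]
tcp_rot: [2.039, 2.388, 0.002]
wrist_force: [-17.0, -3.2, 62.9]
grip_width: 0.693
```

>>> move_arm:
  gripper: [50,50,66,75,85,85,85,85,85,85,85,85]
  slide:
    - [0,0,-1.5]
    - [0,0,-1.5]
    - [0,0,-1.5]
    - [0,0,-1.5]
    - [0,0,-1.5]
    - [0,0,-1.5]
    - [0,0,-1.5]
    - [0,0,-10]
    - [0,0,-40]
    - [0,0,-80]
    - [0,0,-120]
    - [0,0,-120]
  roll: [0,0,0,0,0,0,0,0,0,0,0,0]

```text
time_s: 5.6
position: [0.4711, -0.0713, 0.1809]
tcp_rot: [2.034, 2.383, 0.008]
wrist_force: [0.5, -0.5, -0.9]
grip_width: 0.996
```

```bash
python3 - <<'E'
from h import *
from rig import observe
o=observe(); print(o["position"],o["wrist_force"],o["grip_width"])
ims=[]
for n in ("scene","side","wrist"):
    p,d,c=grab(n,n+"2"); w=cloud(d,c).reshape(-1,3); g=p.reshape(-1,3).astype(int)
    near=np.hypot(w[:,0]-.468,w[:,1]+.071)<.07
    dark=(g.max(1)<75)
    def rim(H,R):
        m=near&dark&(abs(w[:,2]-H)<.008); xy=w[m][:,:2]; r=np.hypot(*(xy-[.468,-.071]).T); k=abs(r-R)<.006; return k.sum(),circ(xy[k],R)[0][:2].round(4),w[m][k][:,2].mean().round(4),np.percentile(w[m][k][:,2],[10,50,90]).round(4)
    print(n,"mid",rim(.086,.0285),"large",rim(.052,.0445))
    q=proj(c,np.array([.4685,-.071,.06])); u,v=q.astype(int); s=45 if n!="wrist" else 100
    v=np.clip(v,s,384-s);u=np.clip(u,s,512-s)
    ims.append(cv2.resize(cv2.cvtColor(p,cv2.COLOR_RGB2BGR)[v-s:v+s,u-s:u+s],(266,266),interpolation=cv2.INTER_CUBIC))
cv2.imwrite("pics/crop2.png",np.hstack(ims))
E
```

```text
[ 0.47108056 -0.07131972  0.1808745 ] [ 0.54568348 -0.47597335 -0.90791405] 0.9955874672273526
scene mid (np.int64(53), array([ 0.468 , -0.0724]), np.float64(0.0827), array([0.0795, 0.0826, 0.0854])) large (np.int64(61), array([ 0.4684, -0.0714]), np.float64(0.0508), array([0.0479, 0.0506, 0.0534]))
side mid (np.int64(40), array([ 0.4653, -0.073 ]), np.float64(0.0839), array([0.0812, 0.0838, 0.0864])) large (np.int64(67), array([ 0.4656, -0.0725]), np.float64(0.0521), array([0.0493, 0.0522, 0.0548]))
wrist mid (np.int64(764), array([ 0.4677, -0.0708]), np.float64(0.0835), array([0.0826, 0.0835, 0.0844])) large (np.int64(866), array([ 0.4679, -0.07  ]), np.float64(0.0514), array([0.0503, 0.0515, 0.0525]))
```

View pics/crop2.png

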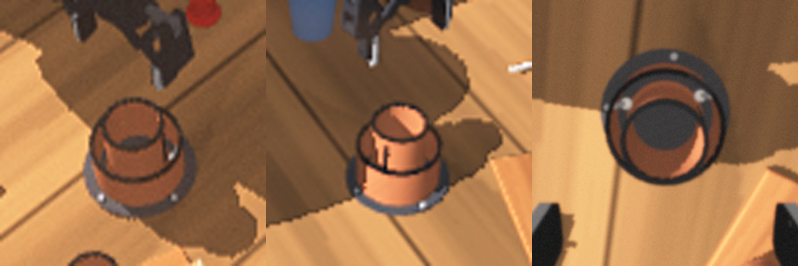

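Home is confirmed: the middle rim is 32 mm above the large rim in all three views, and the crops show the nest upright. Now over to the small beaker.

>>> move_arm:
  gripper: [85,85,85,85,85,85,85,85,85,85,85]
  slide:
    - [0,0,-20]
    - [-30,17,-34]
    - [-62,34,-34]
    - [-95,52,-34]
    - [-125,68,-34]
    - [-150,82,-34]
    - [-159,87,-34]
    - [-159,87,-34]
    - [-159,87,-34]
    - [-159,87,-34]
    - [-159,87,-34]
  roll: [-8,-16,-24,-32,-40,-48,-56,-64,-64,-64,-64]

```text
time_s: 6.85
position: [0.5787, -0.2138, 0.21]
tcp_rot: [0.469, 3.104, 0.001]
wrist_force: [-0.0, 0.2, -0.1]
grip_width: 0.993
```

```bash
python3 - <<'E'
from h import *
from rig import observe
o=observe(); print(o["position"],o["tcp_rot"],o["grip_width"])
p,d,c=grab("wrist","w3"); print(proj(c,np.array([.5815,-.2145,.113])))
w=cloud(d,c).reshape(-1,3); g=p.reshape(-1,3).astype(int); c0=np.array([.5815,-.2145])
m=(g.max(1)<75)&(abs(w[:,2]-.113)<.005)&(np.hypot(*(w[:,:2]-c0).T)<.032); xy=w[m][:,:2]; print(m.sum(),circ(xy,.023),circ(xy)[0],w[m][:,2].mean())
m=(abs(w[:,2]-.105)<.003)&(np.hypot(*(w[:,:2]-c0).T)>.031)&(np.hypot(*(w[:,:2]-c0).T)<.11)&(g[:,0]-g[:,2]>40); xy=w[m][:,:2]
l=cv2.fitLine(xy.astype(np.float32),cv2.DIST_HUBER,0,.01,.01).ravel(); print("rail",len(xy),l,np.degrees(np.arctan2(l[1],l[0])))
E
```

```text
[ 0.57870289 -0.21378052  0.21001442] [4.68691651e-01 3.10430116e+00 6.77937722e-04] 0.9931328763842762
[256.885354   195.95184009]
513 (array([ 0.5801383 , -0.21124132,  0.023     ]), np.float64(0.0009647241418165705)) [ 0.58012206 -0.21122796  0.0228756 ] 0.11245677981612894
rail 1358 [ 0.28925255  0.9572528   0.60844713 -0.21938689] 73.18678
```

View pics/w3.png

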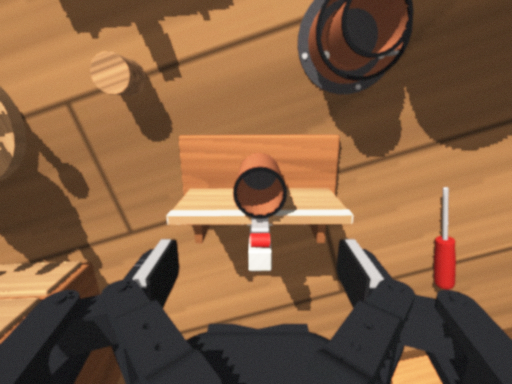

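The wrist view shows the small rim at (260,190), hook over the rail, red catch at (260,240), and jaws lined up along the rail.

>>> move_arm:
  gripper: [85,85,85,85,85,85,85,45,45,45,45,45,45,45,45]
  slide:
    - [-1,2,20]
    - [-1,2,50]
    - [-1,2,80]
    - [-1,2,105]
    - [-1,2,118]
    - [-1,2,123]
    - [-1,2,123]
    - [-1,2,123]
    - [-1,2,123]
    - [-1,2,123]
    - [-1,2,123]
    - [-1,2,123]
    - [-1,2,123]
    - [-1,2,123]
    - [-1,2,123]
  roll: [0,0,0,0,0,0,0,0,0,0,0,0,0,0,0]
  squeeze: 70

```text
time_s: 8.4
position: [0.5812, -0.2125, 0.0887]
tcp_rot: [0.467, 3.102, -0.0]
wrist_force: [-2.5, 1.4, 12.1]
grip_width: 0.555
```

>>> move_arm:
  gripper: [40,40,40,40,40,40,40,40,40,40]
  slide:
    - [0,0,-3]
    - [0,0,-6]
    - [0,0,-10]
    - [0,0,-15]
    - [0,0,-20]
    - [0,0,-30]
    - [0,0,-45]
    - [0,0,-70]
    - [0,0,-95]
    - [0,0,-95]
  roll: [0,0,0,0,0,0,0,0,0,0]

```text
time_s: 9.4
position: [0.583, -0.2133, 0.1883]
tcp_rot: [0.466, 3.096, -0.003]
wrist_force: [0.2, 1.0, -1.5]
grip_width: 0.556
```

```bash
python3 - <<'E'
from h import *
from rig import observe
o=observe(); print(o["position"],o["tcp_rot"],o["wrist_force"],o["grip_width"])
ims=[]
for n in ("scene","side","wrist"):
    p,d,c=grab(n,n+"4"); q=proj(c,o["position"]+[0,0,0]); u,v=q.astype(int); s=50 if n!="wrist" else 110
    w=cloud(d,c).reshape(-1,3); g=p.reshape(-1,3).astype(int); H=o["position"][2]+.0243
    m=(g.max(1)<75)&(abs(w[:,2]-H)<.008)&(abs(np.hypot(*(w[:,:2]-o["position"][:2]).T)-.023)<.006)
    print(n,m.sum(),circ(w[m][:,:2],.023),w[m][:,2].mean()-o["position"][2])
    v=np.clip(v,s,384-s);u=np.clip(u,s,512-s)
    ims.append(cv2.resize(cv2.cvtColor(p,cv2.COLOR_RGB2BGR)[v-s:v+s,u-s:u+s],(266,266),interpolation=cv2.INTER_CUBIC))
cv2.imwrite("pics/crop4.png",np.hstack(ims))
E
```

```text
[ 0.58297178 -0.21331607  0.18827878] [ 4.66463560e-01  3.09624704e+00 -2.70410093e-03] [ 0.17178608  1.0148693  -1.5224618 ] 0.5558829072629019
scene 43 (array([ 0.58251401, -0.21275486,  0.023     ]), np.float64(0.001199981825657505)) 0.023265955949400147
side 20 (array([ 0.5794943 , -0.21260071,  0.023     ]), np.float64(0.0018764572904829996)) 0.02440288356992959
wrist 2534 (array([ 0.57963612, -0.21133128,  0.023     ]), np.float64(0.0013138954477546652)) 0.02120198291527431
```

View pics/crop4.png

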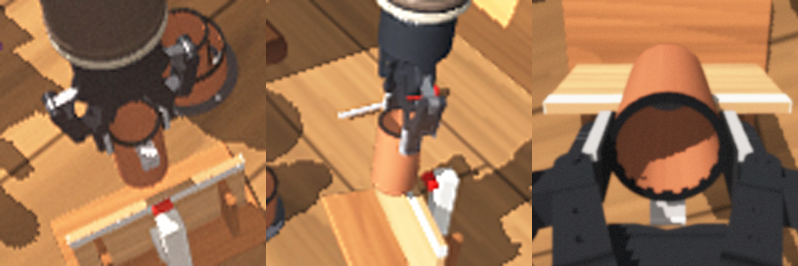

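The small beaker is held upright and clear of the rail, catch released. Carrying it to the nest.

>>> move_arm:
  gripper: [40,40,40,40,40,40,40,40,40,40,40,40,40,40,40]
  slide:
    - [20,13,0]
    - [45,30,0]
    - [75,50,0]
    - [105,70,0]
    - [130,87,0]
    - [146,98,0]
    - [151,101,0]
    - [151,101,0]
    - [151,101,10]
    - [151,101,25]
    - [151,101,40]
    - [151,101,55]
    - [151,101,68]
    - [151,101,78]
    - [151,101,78]
  roll: [0,0,0,0,0,0,0,0,0,0,0,0,0,0,0]

```text
time_s: 11.05
position: [0.4662, -0.0718, 0.1037]
tcp_rot: [0.469, 3.104, -0.0]
wrist_force: [1.0, 0.1, -1.8]
grip_width: 0.553
```

>>> move_arm:
  gripper: [40,40,40,40,40,40,40]
  slide:
    - [-1,0,4]
    - [-2,0,8]
    - [-2,0,11]
    - [-2,0,13]
    - [-2,0,15]
    - [-2,0,16]
    - [-2,0,16]
  roll: [0,0,0,0,0,0,0]

```text
time_s: 11.75
position: [0.4683, -0.0725, 0.0881]
tcp_rot: [0.468, 3.103, -0.0]
wrist_force: [-0.1, -0.2, 3.7]
grip_width: 0.557
```

>>> move_arm:
  gripper: [40,40,40]
  slide:
    - [0,0,0.5]
    - [0,0,1]
    - [0,0,1]
  roll: [0,0,0]

```text
time_s: 12.05
position: [0.4687, -0.0725, 0.088]
tcp_rot: [0.468, 3.102, -0.0]
wrist_force: [-4.9, -0.0, 21.3]
grip_width: 0.555
```

Firm contact at the expected height. Releasing and rising.

>>> move_arm:
  gripper: [48,56,65,75,85,85,85,85,85,85,85,85,85]
  slide:
    - [0,0,-0.5]
    - [0,0,-0.5]
    - [0,0,-0.5]
    - [0,0,-0.5]
    - [0,0,-0.5]
    - [0,0,-0.5]
    - [0,0,-0.5]
    - [0,0,-8]
    - [0,0,-30]
    - [0,0,-60]
    - [0,0,-100]
    - [0,0,-125]
    - [0,0,-125]
  roll: [0,0,0,0,0,0,0,0,0,0,0,0,0]

```text
time_s: 13.35
position: [0.47, -0.0728, 0.2167]
tcp_rot: [0.467, 3.097, -0.001]
wrist_force: [-0.1, 0.2, 0.0]
grip_width: 0.999
```

```bash
python3 - <<'E'
from h import *
from rig import observe
o=observe(); print(o["position"],o["wrist_force"],o["grip_width"])
ims=[]
for n in ("scene","side","wrist"):
    p,d,c=grab(n,n+"5"); w=cloud(d,c).reshape(-1,3); g=p.reshape(-1,3).astype(int); dark=g.max(1)<75
    for k,H,R in (("small",.112,.023),("mid",.084,.0285),("large",.052,.0445)):
        m=dark&(abs(w[:,2]-H)<.008)&(abs(np.hypot(*(w[:,:2]-[.467,-.0715]).T)-R)<.005); print(n,k,m.sum(),circ(w[m][:,:2],R)[0][:2].round(4),w[m][:,2].mean().round(4))
    q=proj(c,np.array([.4685,-.071,.08])); u,v=q.astype(int); s=45 if n!="wrist" else 100
    v=np.clip(v,s,384-s);u=np.clip(u,s,512-s)
    ims.append(cv2.resize(cv2.cvtColor(p,cv2.COLOR_RGB2BGR)[v-s:v+s,u-s:u+s],(266,266),interpolation=cv2.INTER_CUBIC))
cv2.imwrite("pics/crop5.png",np.hstack(ims))
E
```

```text
[ 0.46998669 -0.07279103  0.21670123] [-0.1204141   0.22762204  0.01189973] 0.99868834308939
scene small 32 [ 0.4687 -0.0732] 0.1111
scene mid 25 [ 0.468  -0.0732] 0.0831
scene large 57 [ 0.4684 -0.0716] 0.0508
side small 38 [ 0.4663 -0.073 ] 0.1125
side mid 26 [ 0.4657 -0.0728] 0.0838
side large 69 [ 0.466 -0.072] 0.0518
wrist small 506 [ 0.4683 -0.0715] 0.1116
wrist mid 318 [ 0.4674 -0.0712] 0.0836
wrist large 663 [ 0.4679 -0.0703] 0.0513
```

View pics/crop5.png

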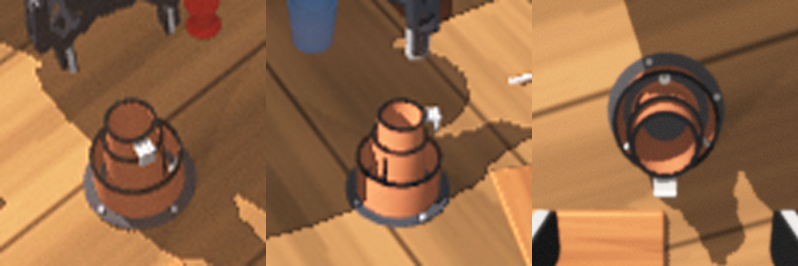

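The crops show all three beakers nested upright with the gripper clear. Rim steps are about 28 mm and 32 mm, and the centres agree within 2 mm. Handing in.

```bash
python3 -c "
from rig import sign_off; print(sign_off())"
```

```text
the job is handed in; nothing more can be done
None
```

The three beakers are nested and the job is handed in, at about 13.5 s on the robot's clock. `sign_off` gives no verdict, so I don't know how it was judged.

- **Middle beaker:** the key bar showed in the wrist view, at about 35°, so I turned the slot onto it by sight before pressing. The beaker dropped straight home and I did not have to search by feel. The wrist force was about 63 N at the end of that press, more than the rollers needed but below the 120 N limit.
- **Small beaker:** I pulled it straight up past the catch, set it inside the middle one until it touched bottom (about 21 N), and let go.
- **Last checks:** the middle rim is 32 mm above the large one, and the small rim is 28 to 29 mm above the middle one. These match the fully-home heights in all three cameras. The centres agree within 2 mm, the nest looks upright, and the gripper is open and clear with about zero wrist force.
- **Disagreements and gaps:** the cameras differed from each other by 2 to 3 mm in absolute position, as the calibration allows. I did not measure the bystanders again afterwards; no planned path went near them, and nothing looked moved in the pictures.

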